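Free the sagging bolt and hold the guard gate ajar

ROBOT

A 6-joint arm with a two-finger parallel gripper is mounted at the origin on the work surface. World frame = base frame: x ahead of the robot, y to its left, z up, the work surface at z = 0. Lengths are in m, angles in rad, forces in N, time in s.
With the tool pointing down it reaches from about 0.3 to 0.875 m from the base axis. Payload 6.4 kg.
Tool frame: the origin (TCP) lies midway between the tips of the shut fingers; the grasp point (between the pads) lies 19 mm behind it (grasp_offset is the distance from the TCP to the grasp point, in m); z points along the fingers, y is the line along which they close (so a half turn about z gives the same grasp; the last joint's range is limited). The gripper opens to 85 mm and grips with 20 to 120 N. Pads are 22 mm wide; open, the fingers measure 114 mm over their backs; the gripper's body (76 mm by 85 mm) begins 54 mm behind the grasp point. The pads swing forward as they close: fully open they stand 13 mm farther back than shut.
Start: joints at [-0.206, 0.181, 1.607, -0, 1.354, -0.206], TCP at [0.575, 0, 0.231] pointing down, gripper open.
Joint ranges: [-2.99, 2.99], [-0.89, 2.07], [0.3, 2.58], [-1.14, 4.28], [0, 2.63], [-3.12, 3.12]. Speed limits (rad/s): [2.57, 2.57, 3.01, 3.14, 3.14, 3.14].

INTERFACE

Orientations are given as a unit quaternion [w, x, y, z].
In Python, from bench import * gives the robot as it stands. The module is installed in compiled form; this text tells all that it offers.
- The arm moves only by the tool servo_tool, never from a script. Its argument "commands" is text: rows parted by semicolons, each of 7 numbers parted by spaces: the turn, a rotation vector about the tool's x, y, z in rad, then the shift along the tool's x, y, z in mm, then the opening, from 0 (shut) to 1 (fully open). In form: wx wy wz dx dy dz claw; .... A call has 1 to 5 rows; each row shifts and turns the commanded pose from where the row before left it, along the tool's axes as they then stand; what a row does not reach is not made up. A row lasts 1/8 s, in which the tool goes at most 62.5 mm and 10.7 degrees, less where a joint would pass 70% of its speed; a pose out of reach is approached as far as the arm can. A call with a gripper value outside its range is refused whole. The fingers move at their own pace and stop on an object; the grip force is fixed at half the most. Time passes only in rows, so rows that do not move let the fingers close. It gives the time, the measured TCP pose, the force, the opening and the grip force at its end, in the units of the state.
- get_obs(): the state, without advancing time (a new reading comes with each control period).
- camera(name): name is "scene" or "side" or "wrist"; returns the picture (480x640x3 uint8, blue, green, red); there is no depth.
- calibration(name): a dict with "fx", "fy", "cx", "cy" (pixels), "R" (3x3) and "t" (3): a world point X has camera coordinates R X + t. Camera axes: x right, y down, z forward; pixel columns grow to the right and rows downward; lengths in m; the calibration is good to about 2 mm. A picture is of the moment at which its call begins: read the wrist's pose just before it. calibration takes no time and is no camera call; for the wrist camera it gives the pose at the moment of the call.
- hand_in(): hands the job in; it is judged then, once.
The state is a dict: "time_s": time; "q": joint angles; "dq": joint speeds; "joint_efforts": joint torques, N m; "eef_pos": TCP position; "eef_rot": TCP orientation; "wrist_force": force on the tool from outside, world axes, zero at the start; "torque": the same for the moment, N m; "opening": opening from 0.0 (shut) to 1.0 (fully open); "grasp_force": force on a finger pad.
Only numpy, scipy, OpenCV 4.12 (cv2) and the standard library are available. Lean on these libraries where they do the work, as an engineer would, in place of code of your own. Each camera call takes 0.05 s, during which the arm holds its last target. There are 200 camera calls.

TASK

The gate of the bench-top machine guard is shut by a barrel bolt that hangs loose by its rear screw, so that the notch behind its nose has dropped over the bent-up lip of the keeper. Take the bolt's ball knob, lift the nose over the lip while pulling, and draw the bolt fully back; then swing the self-closing gate outwards, towards the bolt's side, until its free edge stands about 15 cm from shut, the bolt still drawn back. Finish while holding the gate ajar like that, since someone is about to reach in past it, and leave the loose things on the bench where they are.

Things in the scene. Friction and masses are not known exactly. Their poses are not given: they have to be found in the camera images.
- guard: Plywood and clear-sheet guard round a 210 mm high router, fixed on the bench: 458 mm long, 388 deep, 250 high, open on top. x runs level along the shut gate's outer face from hinge to keeper post, y points level out of the pen on the bolt's side, the way the gate opens; z up. Origin on the bench, below that face, 280 mm from the gate's hinge axis (at x = -280 mm, y = 0). Keeper post at x 46 to 116.
- gate (a joint): Gate angle, rad: 0 shut, grows as it opens towards the guard's +y about the vertical axis at the guard's x = -280 mm, y = 0; stop at 1.4. A spring hinge pulls it shut (0.9 N m when shut, 1.0 N m more per rad; 4 to 7 N at the drawn-back knob).
- gate_edge (a point): Top corner of the gate's free edge, on its outer face, 320 mm from the hinge axis, 250 mm above the bench. The gate is a plywood frame 18 mm thick, 20 to 250 mm above the bench, about 0.8 kg; its 150 mm wide stile at the free end carries the bolt near the top.
- bolt (a joint): Travel of the round 14 mm steel bolt, m: 0 shot home, 0.058 fully drawn back (stop). It slides along its length towards the hinge; about 1.5 N of friction, stays where it is left. Below about 0.03 its nose still stands in the keeper loop and the gate cannot open.
- barrel_sag (a joint): Tilt of the loose barrel plate with the bolt in it, rad: 0 level, negative nose down, positive nose up; -0.085 to 0.07. It turns about the rear screw and falls by its weight (0.3 kg). At the start the notch lies on the keeper lip at about -0.055; the nose passes over the lip only above about -0.007; past the lip it drops again.
- bolt_pivot (a point): The rear screw about which the barrel sags, on the bolt's centre line: 190 mm from the hinge axis along the gate, 11 mm out of its face, 215 mm above the bench.
- bolt_knob (a point): Centre of the bolt's black ball knob, 22 mm in diameter, on a 9 mm stem that stands level out of the gate: 45 mm out of its face, 34 mm from the bolt's centre line. Shot home: 92 mm from the rear screw along the bolt, about 210 mm above the bench; drawn back: 34 mm from the screw. Guides and keeper stand 24 mm out of the face at most; the gate's top is 40 mm higher; nothing above or below it.
- keeper_lip (a point): Middle of the top edge of the keeper's bent-up lip, 5 mm thick, 148 mm from the rear screw, 207 mm above the bench. The keeper is a steel strap loop on the post. Home, the notch in the bolt's underside (16 mm long, 7 deep) lies 140 to 156 mm from the screw; the full-thickness nose beyond ends at 179 mm. The nose can rise about 18 mm in the loop.
- pliers: Loose needle-nose pliers lying on the bench, 200 mm long; origin under the pivot. Leave alone.
- spool: Loose grey spool of filament lying flat, 150 mm in diameter, 50 mm high; origin under its centre. Leave alone.
- printed_cup: Loose blue printed cup, 64 mm in diameter, 60 mm high; origin under its centre. Leave alone.
- printed_tray: Loose blue printed open tray, 120 x 70 x 35 mm; origin under its centre. Leave alone.

How it is judged:
On the way:
1. the bolt is drawn back clear of the keeper (45 mm or more) while the gate is still shut (value of joint bolt above 0.045 m and value of joint gate below 0.06 rad), for 0.1 s.
At the end, for the whole second after the job is handed in: The gate stands still between 0.25 and 0.70 rad open (free edge 8 to 22 cm from shut), the bolt is drawn back more than 35 mm, the fingers press on or grip the gate or its bolt with more than 1 N, and no loose thing props the gate (value of joint gate between 0.25 and 0.7 rad and velocity of joint gate between -0.05 and 0.05 rad/s and value of joint bolt above 0.035 m and contact force between the fingers and gate above 1 N and contact force between gate and pliers below 0.1 N and contact force between gate and spool below 0.1 N and contact force between gate and printed_cup below 0.1 N and contact force between gate and printed_tray below 0.1 N); the arm keeps its last pose, push and grip.
It fails at once if a loose thing on the bench is shifted by more than 20 mm (distance of any of pliers, spool, printed_cup, printed_tray from where it was at the start of the episode above 0.02 m).
It also fails if it takes over 38 s, if anything falls off the work surface, if the arm or the gripper's body presses on something with over 40 N, if the wrist force passes 120 N, or if a joint passes its speed limit or range.

## Working session

There is one attempt and no reset: what is moved stays moved. The work goes in short steps, Python scripts to look and compute and a tool call to move; the robot and the scene stay as the last step left them, time stands still between calls to the robot, and variables do not carry over. Pictures are saved under pics/ and viewed, at most 10 in all, crops included, and the job is handed in when it is done.

Besides the shell and the picture viewer there is one more tool, called by a JSON object that holds its "method" and its "body". servo_tool: Moves the arm, as the interface text tells. Its arguments: {"type":"object","properties":{"commands":{"type":"string"}},"required":["commands"]}

```bash
mkdir -p pics; python3 - <<'E'
from bench import *
import cv2
o=get_obs(); print(o['time_s'],o['eef_pos'],o['eef_rot'])
for n in('scene','side'):
    cv2.imwrite(f'pics/{n}0.png',camera(n)); c=calibration(n); print(n,{k:(v.tolist() if hasattr(v,'tolist') else v) for k,v in c.items()})
E
```

```text
0.0 [5.74431538e-01 1.46884304e-04 2.30378154e-01] [-7.42689664e-04  7.07096194e-01  7.07116796e-01 -5.07757310e-04]
scene {'fx': 481.61086142197274, 'fy': 481.61086142197274, 'cx': 318.2775676402737, 'cy': 242.53108333602805, 'R': [[0.1798118530356229, 0.9836694775090168, 0.007877596399462531], [0.8478717568083352, -0.15091802499055512, -0.5082688596989757], [-0.49877969236391556, 0.09807195700141516, -0.8611624177443357]], 't': [-0.3448522553905862, -0.3457644142518642, 1.4492706681191776]}
side {'fx': 468.6193447761303, 'fy': 468.6193447761303, 'cx': 321.30820434169186, 'cy': 238.5218122612188, 'R': [[-0.7915611586017259, -0.6108728547675784, 0.016287648731553382], [-0.31822823998446853, 0.38930890192579587, -0.864389591652814], [0.5216912108417017, -0.6894004164413017, -0.502558798889323]], 't': [0.5642050529814774, 0.21167896261834437, 1.09059337103852]}
```

View pics/scene0.png

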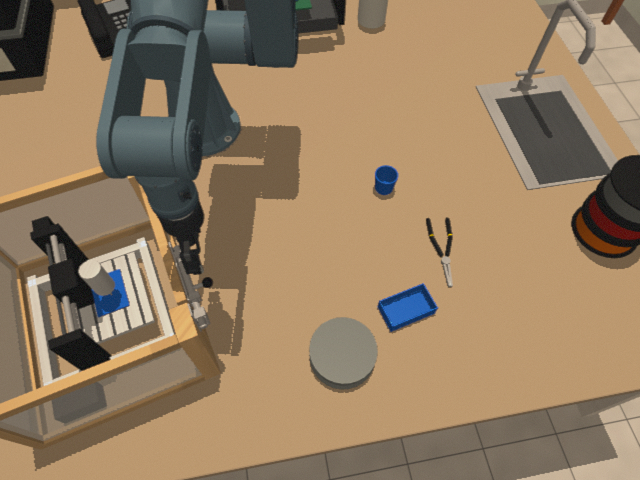

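View pics/side0.png

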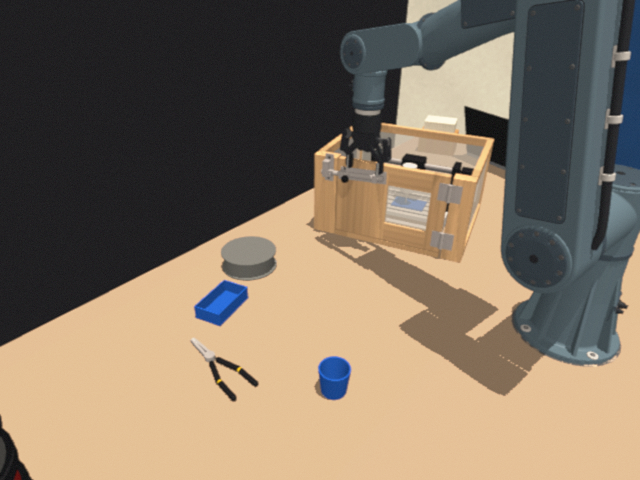

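The scene view shows the knob at about (207,282) with the gate running down from the hinge near the arm. In the side view the knob is at about (345,179). I'll zoom in on both.

```bash
python3 - <<'E'
import cv2,numpy as np
a=cv2.imread('pics/scene0.png')[160:400,100:260]; b=cv2.imread('pics/side0.png')[110:260,300:510]
a=cv2.resize(a,None,fx=2.5,fy=2.5,interpolation=cv2.INTER_CUBIC)
b=cv2.resize(b,(400,286),interpolation=cv2.INTER_CUBIC)
c=np.zeros((600,800,3),np.uint8); c[:600,:400]=a; c[:286,400:]=b
k=cv2.resize(cv2.imread('pics/side0.png')[145:200,310:400],(400,244),interpolation=cv2.INTER_CUBIC); c[300:544,400:]=k
cv2.imwrite('pics/crop0.png',c)
E
```

```text
(no output)
```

View pics/crop0.png

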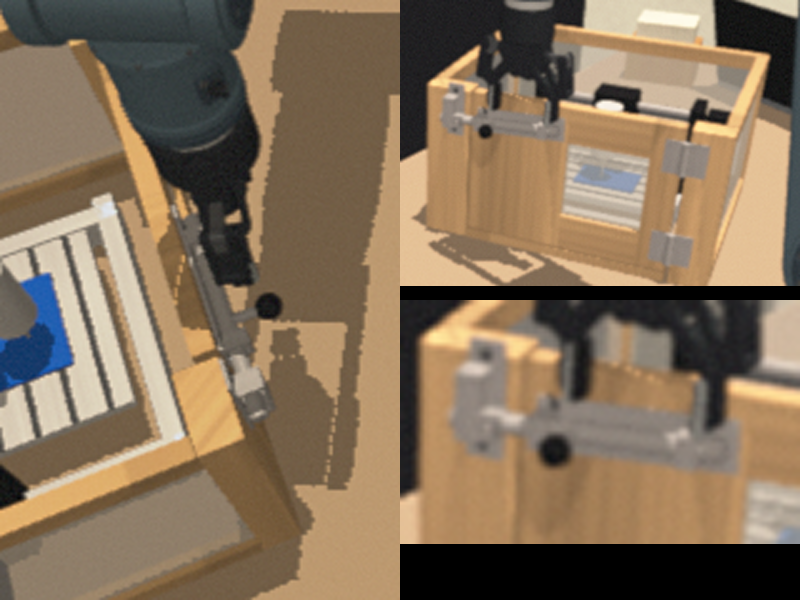

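```bash
cat >h.py <<'E'
from bench import *
import numpy as np, cv2
def ray(n,u,v,c=None):
    c=c or calibration(n); R=np.array(c['R']);t=np.array(c['t'])
    d=R.T@[(u-c['cx'])/c['fx'],(v-c['cy'])/c['fy'],1]; return -R.T@t,d/np.linalg.norm(d)
def plane(n,u,v,z,c=None):
    o,d=ray(n,u,v,c); return o+d*(z-o[2])/d[2]
def tri(*rs):
    A=sum(np.eye(3)-np.outer(d,d) for o,d in rs); b=sum((np.eye(3)-np.outer(d,d))@o for o,d in rs)
    p=np.linalg.solve(A,b); return p,[np.linalg.norm((np.eye(3)-np.outer(d,d))@(p-o)) for o,d in rs]
E
python3 - <<'E'
from h import *
np.set_printoptions(precision=4,suppress=True)
print('knob',tri(ray('scene',207.2,282),ray('side',344.9,178.8)))
print('corner',tri(ray('scene',197.2,334.8),ray('side',314.7,151)))
a=plane('side',314.7,151,.25);h=plane('side',478.5,178,.25)
print(a,h,np.linalg.norm(a-h),plane('scene',197.2,334.8,.25))
print('scene post inner', plane('scene',191.2,300,.25))
for n,u,v in(('spool',343,350),('cup',386,180),('tray',408,307),('pliers',446,260)): print(n,plane('scene',u,v,0.03))
E
```

```text
knob (array([0.6275, 0.0095, 0.2103]), [np.float64(0.0006607677208171944), np.float64(0.0006607677208172196)])
corner (array([ 0.7514, -0.0084,  0.2571]), [np.float64(0.0022296164052967265), np.float64(0.0022296164052966402)])
[ 0.7638 -0.0275  0.25  ] [ 0.3089 -0.1422  0.25  ] 0.46909192668335115 [ 0.7503 -0.0081  0.25  ]
scene post inner [ 0.6806 -0.0154  0.25  ]
spool [0.7558 0.2682 0.03  ]
cup [0.31   0.4818 0.03  ]
tray [0.6818 0.439  0.03  ]
pliers [0.5775 0.5659 0.03  ]
```

{"method": "servo_tool", "body": {"commands": "0 0 0 5 27 0 1; 0 0 0 5 26 0 1; 0 0 -0.12 0 0 0 1; 0 0 -0.115 0 0 0 1; 0 0 0 0 0 0 1"}}

```text
time_s: 0.72
eef_pos: [0.6277, 0.0101, 0.2307]
eef_rot: [-0.0, 0.62, 0.785, -0.0]
wrist_force: [-0.2, -0.3, 0.8]
opening: 0.995
grasp_force: 0.0
```

```bash
python3 - <<'E'
from h import *
cv2.imwrite('pics/w1.png',camera('wrist'));c=calibration('wrist');o=get_obs();print(o['time_s'],o['eef_pos'],o['eef_rot'])
R=np.array(c['R']);
p=R@[.6275,.0095,.2103]+c['t'];print('knob px',p[0]/p[2]*c['fx']+c['cx'],p[1]/p[2]*c['fy']+c['cy'])
E
```

```text
0.775 [0.62774421 0.01005184 0.23078374] [-4.02961226e-04  6.20267223e-01  7.84390437e-01 -2.27808992e-04]
knob px 316.6791559227053 285.9719777973018
```

View pics/w1.png

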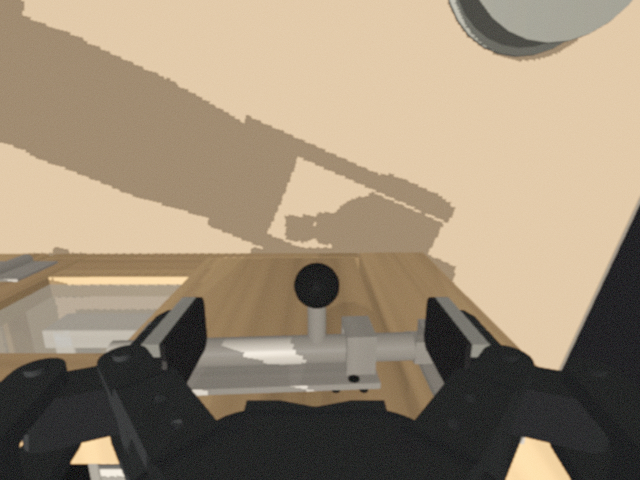

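The wrist picture shows the knob at (317,286), exactly where I predicted. The gate edge is level in the view, so the yaw fits as well. I'll descend and close on the knob.

{"method": "servo_tool", "body": {"commands": "0 0 0 0 0 21 1; 0 0 0 0 0 21 1; 0 0 0 0 0 0 0; 0 0 0 0 0 0 0; 0 0 0 0 0 0 0"}}

```text
time_s: 1.4
eef_pos: [0.6287, 0.0099, 0.1906]
eef_rot: [0.001, 0.62, 0.785, 0.0]
wrist_force: [0.1, -1.1, 0.3]
opening: 0.385
grasp_force: 0.0
```

{"method": "servo_tool", "body": {"commands": "0 0 0 0 0 0 0; 0 0 0 0 0 0 0; 0 0 0 0 0 0 0"}}

```text
time_s: 1.78
eef_pos: [0.6287, 0.0099, 0.1906]
eef_rot: [0.001, 0.619, 0.785, 0.0]
wrist_force: [0.1, 0.6, 5.6]
opening: 0.219
grasp_force: 58.4
```

{"method": "servo_tool", "body": {"commands": "0 0 0 0 0 -4 0; 0 0 0 0 0 -4 0; 0 0 0 0 0 0 0"}}

```text
time_s: 2.15
eef_pos: [0.6274, 0.0099, 0.196]
eef_rot: [-0.001, 0.619, 0.785, -0.001]
wrist_force: [2.1, -2.8, -10.4]
opening: 0.217
grasp_force: 58.9
```

{"method": "servo_tool", "body": {"commands": "0 0 0 0 0 -2 0; 0 0 0 0 0 0 0; 0 0 0 0 -6 0 0; 0 0 0 0 -6 0 0; 0 0 0 0 0 0 0"}}

```text
time_s: 2.78
eef_pos: [0.616, 0.007, 0.2002]
eef_rot: [0.0, 0.619, 0.785, -0.0]
wrist_force: [-0.2, -0.7, 5.4]
opening: 0.221
grasp_force: 58.8
```

{"method": "servo_tool", "body": {"commands": "0 0 0 0 -8 0.5 0; 0 0 0 0 -8 0.5 0; 0 0 0 0 -8 0.5 0; 0 0 0 0 -8 1 0; 0 0 0 0 0 0 0"}}

```text
time_s: 3.4
eef_pos: [0.5852, -0.0005, 0.1986]
eef_rot: [0.001, 0.619, 0.785, 0.0]
wrist_force: [-1.7, 0.6, 10.4]
opening: 0.221
grasp_force: 59.1
```

{"method": "servo_tool", "body": {"commands": "0 0 0 0 -6 1 0; 0 0 0 0 -5 1 0; 0 0 0 0 0 0.5 0; 0 0 0 0 0 0 0"}}

```text
time_s: 3.9
eef_pos: [0.5758, -0.003, 0.1978]
eef_rot: [0.002, 0.619, 0.785, 0.001]
wrist_force: [-1.4, 0.9, 18.1]
opening: 0.222
grasp_force: 59.8
```

```bash
python3 - <<'E'
from h import *
w=camera('wrist');s=camera('side')
o=get_obs();print(o['time_s'],o['eef_pos'],o['wrist_force'])
s=cv2.resize(s[110:260,300:510],(400,286),interpolation=cv2.INTER_CUBIC);w=cv2.resize(w,(400,300))
cv2.imwrite('pics/c2.png',np.vstack([w,s]))
E
```

```text
4.0 [ 0.57576993 -0.00294505  0.19780311] [-2.06004458  1.29334641 17.63375499]
```

View pics/c2.png

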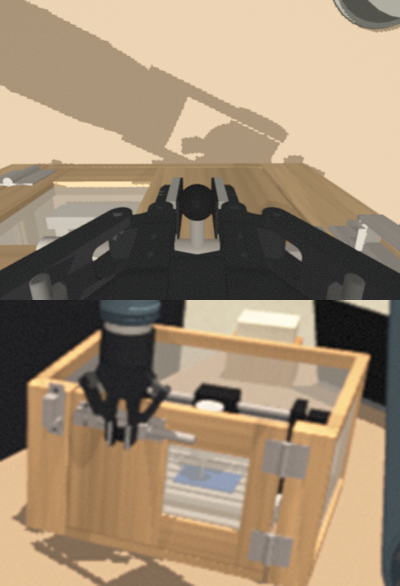

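The bolt is back about 54 mm, with the knob held between the pads and the bolt's tail showing on the hinge side. I'll ease the downward load and then swing the gate along its arc.

{"method": "servo_tool", "body": {"commands": "0 0 0 0 0 -1.5 0; 0 0 -0.06 13.6 -3.1 0 0; 0 0 -0.06 13.6 -3.1 0 0; 0 0 -0.06 13.6 -3.1 0 0; 0 0 0 0 0 0 0"}}

```text
time_s: 4.62
eef_pos: [0.555, 0.0331, 0.1985]
eef_rot: [0.003, 0.546, 0.838, 0.0]
wrist_force: [1.1, -4.6, 11.6]
opening: 0.217
grasp_force: 59.3
```

{"method": "servo_tool", "body": {"commands": "0 0 -0.06 13.6 -3.1 0 0; 0 0 -0.06 13.6 -3.1 0 0; 0 0 -0.06 13.6 -3.1 0 0; 0 0 -0.06 13.6 -3.1 0 0; 0 0 -0.06 13.6 -3.1 0 0"}}

```text
time_s: 5.25
eef_pos: [0.508, 0.0827, 0.1985]
eef_rot: [0.004, 0.414, 0.91, -0.0]
wrist_force: [2.8, -6.1, 12.7]
opening: 0.218
grasp_force: 59.2
```

{"method": "servo_tool", "body": {"commands": "0 0 0 0 0 0 0; 0 0 0 0 0 0 0; 0 0 0 0 0 0 0; 0 0 0 0 0 0 0"}}

```text
time_s: 5.75
eef_pos: [0.5082, 0.0826, 0.1984]
eef_rot: [0.003, 0.415, 0.91, 0.0]
wrist_force: [2.4, -5.1, 11.8]
opening: 0.222
grasp_force: 59.3
```

```bash
python3 - <<'E'
from h import *
w=camera('wrist');s=camera('scene')
o=get_obs();print(o['time_s'],o['eef_pos'],o['wrist_force'],np.abs(o['dq']).max())
s=cv2.resize(s[160:400,100:260],(400,600),interpolation=cv2.INTER_CUBIC);w=cv2.resize(w,(400,300))
cv2.imwrite('pics/c3.png',np.hstack([s,np.vstack([w,0*w])]))
E
```

```text
5.85 [0.50818591 0.08257789 0.19844322] [ 2.60169002 -4.31683564 11.08781881] 0.0013569881819250453
```

View pics/c3.png

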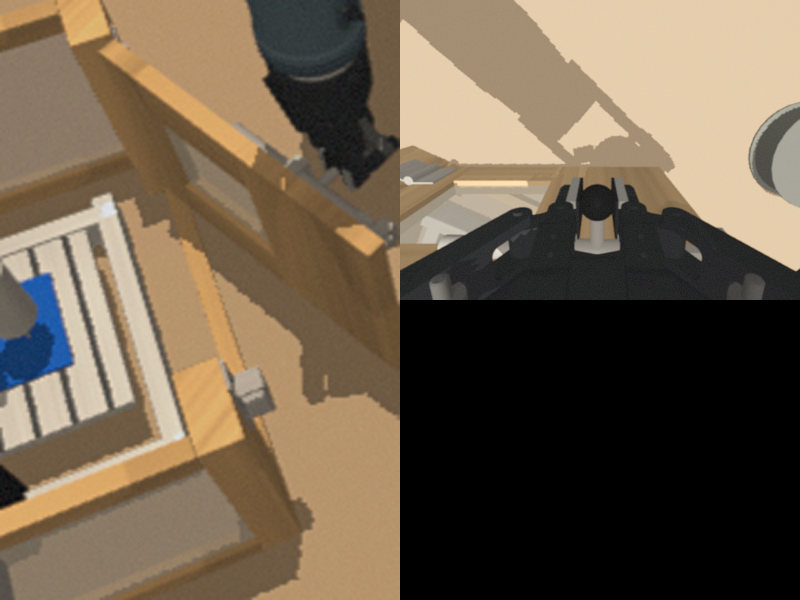

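The gate now stands well open, with its free-edge top corner at about (383,240) in the scene crop. The knob is still gripped, with the knob centre at (597,202) in the wrist crop, and everything is still, so I'm handing in.

```bash
python3 -c "
from bench import *
print(hand_in())"
```

```text
the job is handed in; nothing more can be done
None
```

I drew the bolt back about 54 mm with the gate still shut, swung the gate to roughly 0.48 rad (free edge about 15 cm from shut) and handed in with the knob still gripped; the loose things were never approached, and hand-in returned no verdict.

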